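Switch on the loaded tube warmer

ROBOT

A 6-joint arm with a two-finger parallel gripper is mounted at the origin on the work surface; the furniture and walls round the work are solid. World frame = base frame: x ahead of the robot, y to its left, z up, the work surface at z = 0. Lengths are in m, angles in rad, forces in N, time in s.
With the tool pointing down it reaches from about 0.35 to 0.975 m from the base axis. Payload 4.9 kg.
Tool frame: the origin (TCP) lies on the centre line of the jaws, within the pads' length; the fingertips stand 17 mm ahead of it and the grasp point (between the pads) lies 2 mm behind it (ctrl.tcp_to_tips is the x of the fingertips in the tool frame, in m); x points along the fingers, z is the direction in which the jaws open and shut, and the axes are right-handed (so a half turn about x gives the same grasp; the last joint's range is limited). The gripper opens to 85 mm and grips with 20 to 120 N. Pads are 22 mm wide; open, the fingers measure 114 mm over their backs; the gripper's body (76 mm by 85 mm) begins 54 mm behind the grasp point. The pads swing forward as they close: fully open they stand 13 mm farther back than shut.
Start: joints at [0.995, 0.053, 1.613, -0, 1.476, -0.119], TCP at [0.276, 0.561, 0.223] pointing down, gripper open.
Joint ranges: [-3.01, 3.01], [-1.01, 2.22], [0.06, 2.58], [-1.02, 4.17], [0.09, 2.62], [-3.14, 3.14]. Speed limits (rad/s): [2.57, 2.57, 3.14, 3.14, 3.14, 3.14].

INTERFACE

Orientations are given as a rotation vector (axis times angle).
In Python, from station import ctrl, cams, finder gives the robot as it stands.
- The arm moves only by the tool step_arm, never from a script. Its argument "moves" is a list of rows, each a list of 3 entries, a list of its own where there are three numbers: the shift along the tool's x, y, z in cm, then the turn, a rotation vector about the tool's x, y, z in degrees, then the opening, from 0 (shut) to 1 (fully open). A call has exactly 10 rows; each row is the pose to reach, as a shift and turn from the pose measured when the call began, along the tool's axes at that moment; what a row does not reach only later rows make up. A row lasts 1/12 s, in which the tool goes at most 41.7 mm and 7.16 degrees, less where a joint would pass 70% of its speed; a pose out of reach is approached as far as the arm can. A call with a gripper value outside its range is refused whole. The fingers move at their own pace and stop on an object; "grip_force" is the grip in N (left out, the last holds). Time passes only in rows, so rows that repeat a pose let the fingers close, or fill a call up. It gives the time, the measured TCP pose, the force and the opening at its end, in the units of the state.
- ctrl.get_obs(): the state, without advancing time (a new reading comes with each control period).
- cams.get_image(name): name is "scene" or "top" or "wrist"; returns a dict with "pixels" (480x640x3 uint8, blue, green, red), "fx", "fy", "cx", "cy" (pixels), "position" and "attitude" of the camera in the world. Camera axes: x right, y up, looking along -z (the intrinsics and any distortion apply to the point x, -y, -z); pixel columns grow to the right and rows downward; lengths in m; the calibration is good to about 2 mm. A picture is of the moment at which its call begins. There is no depth.
- ctrl.finish_job(): hands the job in, once; it reports no verdict.
Trained networks look in the newest picture that a camera, given by its name, has taken for a name from the list of things; names that differ only in an ending like _2 or _b are one class to them, and where a whole thing is asked for, a point or a joint stands for the part that bears it (a point fixed in the world has none). Each returns a list of dicts, best first, with "conf" (0 to 1); they miss things now and then, are a little off and sometimes report something else, mostly with a low value. They report only what shows in the picture. A call takes as long as a camera call.
- finder.find_in(camera, name): "at" ([column, row] in pixels, amid what is visible of it).
- finder.regions_of(camera, name): "region" (480x640 bool, what is visible of it) and "at" ([column, row] in pixels, amid what is visible of it).
- finder.tip_of(camera, name): "at" ([column, row] in pixels: a listed point, or the origin of a listed thing).
The state is a dict: "t": time; "q": joint angles; "dq": joint speeds; "effort": joint torques, N m; "tool_pos": TCP position; "tool_rot": TCP orientation; "contact_force": force on the tool from outside, world axes, zero at the start; "wrist_torque": the same for the moment, N m; "opening": finger opening in m.
Only numpy, scipy, OpenCV 4.12 (cv2) and the standard library are available. Lean on these libraries where they do the work, as an engineer would, in place of code of your own. Each camera call takes 0.05 s, during which the arm holds its last target. There are 200 camera calls.

TASK

Of the two tube warmers on the desk, switch on the one that has sample tubes standing in it: push its spring knob in, turn it clockwise past the safety stop until its pointer stands at the second long mark (ON), and let go so that it springs back out and stays on. Leave the empty warmer switched off.

Things in the scene. Friction and masses are not known exactly. Their poses are not given: they have to be found in the camera images.
- loaded_grip (a point): Grip point on the axis of the loaded warmer's knob, 103 mm above the desk (knob out). Knob: upright black bar 44 long, 15 wide, 36 mm high on a 49 mm round skirt; the point is 11 mm below the bar's top, 24 mm above the skirt. Tubes stand 80 mm behind it, up to 122 mm high. The frame turns and sinks with the knob: x along the bar to its pointer end (white line), y across the bar, z up.
- loaded_knob (a joint): Turn of that knob, rad, growing clockwise from above: 0 to 0.1 is OFF (pointer at the long mark beside the wells), 1.22 the ON mark (70 degrees on), 1.4 the end stop. Light friction, stays where left. With the knob out a safety stop blocks it at about 0.15 (and, once past, from turning back at about 0.87); pushed in more than 4.5 mm it turns freely.
- loaded_push (a joint): How far that knob is pushed in (straight down), in m: 0 out, 0.008 fully in. A spring pushes it back out, with 4 N at first and 8 N when fully in.
- empty_knob (a joint): Turn of the knob of the other, empty warmer: same meaning, stands at OFF (0 to 0.1). The warmers are alike, in either order, turned up to 25 degrees: white boxes fixed to the desk, 150 mm deep, 112 wide, 63 high, a black bar knob on the half towards the robot, an aluminium block with eight wells behind; only the loaded one has tubes in its wells.

How it is judged:
By the outcome, as a careful person would: the job done as asked, in the order asked, and still so for the second after the job is handed in, with the robot touching nothing.
It also fails if it takes over 40 s, if anything falls off the work surface, if the arm or the gripper's body presses on something with over 40 N, if the wrist force passes 120 N, or if a joint passes its speed limit or range.

## Working session

There is one attempt and no reset: what is moved stays moved. The work goes in short steps, Python scripts to look and compute and a tool call to move; the robot and the scene stay as the last step left them, time stands still between calls to the robot, and variables do not carry over. Pictures are saved under pics/ and viewed, on a budget of 10 in all, crops included, one or two more only if the job needs it, and the job is handed in when it is done.

Besides the shell and the picture viewer there is one more tool, called after "Emit:" in YAML: its name, and indented under it one key for each argument. step_arm: Moves the arm, as the interface text tells. Its arguments: {"type":"object","properties":{"moves":{"type":"array"},"grip_force":{"type":"number"}},"required":["moves"]}

```bash
mkdir -p pics
cat > h.py <<'E'
import numpy as np, cv2
from scipy.spatial.transform import Rotation as R
from station import ctrl, cams, finder
def rot(a):
    a=np.array(a,float)
    if a.shape==(3,3): return a
    return (R.from_rotvec(a) if a.size==3 else R.from_quat(a)).as_matrix()
def ray(im,uv):
    d=np.array([(uv[0]-im["cx"])/im["fx"],-(uv[1]-im["cy"])/im["fy"],-1.])
    return np.array(im["position"],float),rot(im["attitude"])@d
def onz(im,uv,z):
    p,d=ray(im,uv); return p+d*(z-p[2])/d[2]
E
python3 - <<'E'
from h import *
for c in ("top","scene"):
    im=cams.get_image(c); print(c,{k:v for k,v in im.items() if k!="pixels"})
    cv2.imwrite(f"pics/{c}0.png",im["pixels"])
    for n in ("loaded_grip","empty_knob"):
        for f in (finder.tip_of,finder.find_in):
            try:
                for r in f(c,n)[:3]: print(n,f.__name__,r["conf"],r["at"],onz(im,r["at"],.103).round(4))
            except Exception as e: print(n,f.__name__,e)
o=ctrl.get_obs();print(o); print(rot(o["tool_rot"]).round(3))
E
```

```text
top {'fx': 513.9143504938172, 'fy': 513.9143504938172, 'cx': 319.9114819324422, 'cy': 239.22264765569673, 'position': array([0.3289997 , 0.01362553, 0.96181989]), 'attitude': array([ 0.05034298, -0.11741579, -1.54959857])}
loaded_grip call 0.61 [347.9, 228.2] [ 0.4415 -0.0694  0.103 ]
loaded_grip call 0.8 [346.7, 227.4] [ 0.4428 -0.0674  0.103 ]
empty_knob call it knows: loaded_grip
scene {'fx': 548.1860705422306, 'fy': 548.1860705422306, 'cx': 323.03622076814463, 'cy': 231.4121197929192, 'position': array([-0.00792323, -0.65001575,  0.46240186]), 'attitude': array([ 1.1379954 , -0.32028904, -0.53157504])}
loaded_grip call 0.88 [370.0, 261.4] [ 0.4422 -0.0808  0.103 ]
loaded_grip call 0.57 [367.0, 269.8] [ 0.4221 -0.0994  0.103 ]
empty_knob call it knows: loaded_grip
{'t': 0.4, 'q': array([ 9.95014764e-01,  5.28112095e-02,  1.61309789e+00,  3.59206976e-05,
        1.47600472e+00, -1.18963106e-01]), 'dq': array([ 0.00138186, -0.0004307 , -0.0032825 , -0.00058514,  0.00052838,
       -0.00203957]), 'effort': array([-1.57234108e-04, -3.93053734e+01, -3.69809175e+01, -1.38590758e-04,
        2.44642673e-03, -6.15326030e-06]), 'tool_pos': array([0.27559527, 0.56083714, 0.22311622]), 'tool_rot': array([-0.86659662,  1.39165501,  0.86642641]), 'contact_force': array([ 0.81348323, -0.07058908,  0.12402932]), 'wrist_torque': array([ 0.05270725, -0.02264538, -0.00292763]), 'opening': 0.08558610561089629}
[[-0.    -0.897  0.441]
 [-0.     0.441  0.897]
 [-1.     0.    -0.   ]]
```

View pics/top0.png

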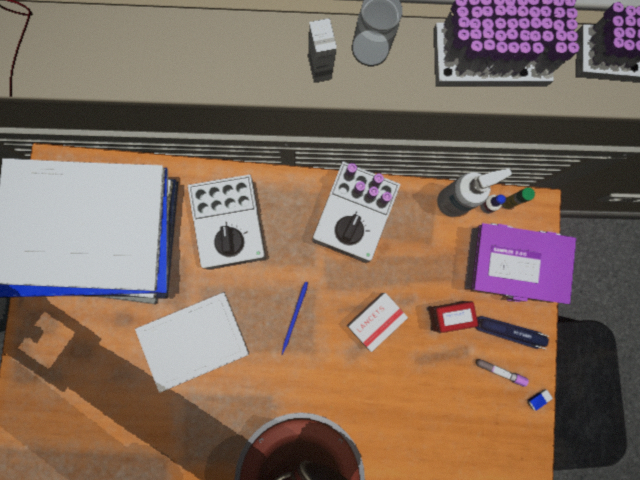

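View pics/scene0.png

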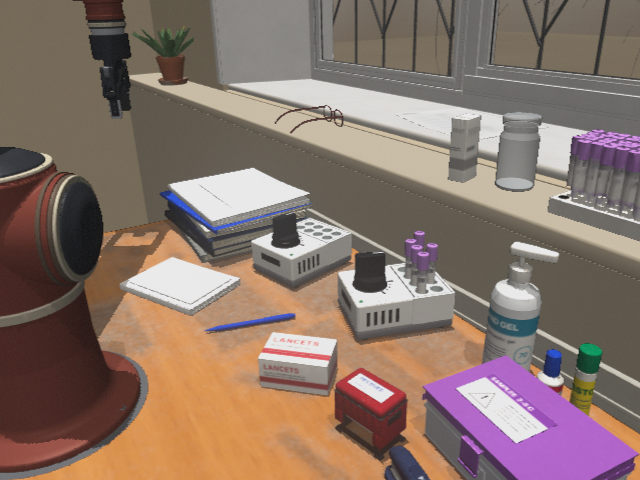

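The tubes stand in the right-hand warmer: its knob is at about (350,229) in top and (370,265) in scene. The left one, with its knob at (229,240) in top, is empty. The loaded box is yawed about -20°. I'll move to a hover above its knob.

Emit:
step_arm:
  moves:
    - [[0,-2.7,-3.1],[0,0,0],1]
    - [[0,-5.4,-6.2],[0,0,0],1]
    - [[0,-8.1,-9.3],[-1,0,0],1]
    - [[0,-10.8,-12.4],[-2,0,0],1]
    - [[0,-13.5,-15.5],[-3,0,0],1]
    - [[0,-16.2,-18.6],[-4,0,0],1]
    - [[0,-18.9,-21.7],[-5,0,0],1]
    - [[0,-21.6,-24.8],[-6,0,0],1]
    - [[0,-24.3,-27.9],[-6,0,0],1]
    - [[0,-27,-31],[-6,0,0],1]

```text
t: 1.23
tool_pos: [0.3812, 0.1618, 0.2235]
tool_rot: [-0.947, 1.354, 0.946]
contact_force: [1.3, -0.4, 0.3]
opening: 0.0857
```

Emit:
step_arm:
  moves:
    - [[0,-2.2,-3.2],[0,0,0],1]
    - [[0,-4.4,-6.4],[0,0,0],1]
    - [[0,-6.6,-9.6],[0,0,0],1]
    - [[0,-8.8,-12.8],[0,0,0],1]
    - [[0,-11,-16],[0,0,0],1]
    - [[0,-12.8,-18.6],[0,0,0],1]
    - [[0,-13.8,-19.9],[0,0,0],1]
    - [[0,-13.8,-19.9],[0,0,0],1]
    - [[0,-13.8,-19.9],[0,0,0],1]
    - [[0,-13.8,-19.9],[0,0,0],1]

```text
t: 2.07
tool_pos: [0.4421, -0.0719, 0.2235]
tool_rot: [-0.947, 1.354, 0.947]
contact_force: [-0.2, 0.9, 0.6]
opening: 0.0853
```

Run:
```python
from h import *
L=[]
for c in ("wrist","top","scene"):
    im=cams.get_image(c); print(c,im["position"],rot(im["attitude"])[:,2].round(2))
    cv2.imwrite(f"pics/{c}1.png",im["pixels"])
    for r in finder.tip_of(c,"loaded_grip")[:2]:
        print(r["conf"],r["at"],onz(im,r["at"],.103).round(4))
    for r in finder.regions_of(c,"loaded_grip")[:1]:
        ys,xs=np.nonzero(r["region"]); print("reg",r["conf"],r["at"],len(xs),cv2.minAreaRect(np.c_[xs,ys].astype(np.float32)))
o=ctrl.get_obs();print(o["t"],o["tool_pos"],o["q"],ctrl.tcp_to_tips);print(rot(o["tool_rot"]).round(3))
```

```text
wrist [ 0.369976   -0.04509283  0.37462827] [-0.28  0.1   0.95]
0.76 [312.2, 235.8] [ 0.445  -0.0791  0.103 ]
reg 0.69 [314.6, 227.1] 2588 ((311.6189270019531, 228.08648681640625), (53.891231536865234, 63.81663131713867), 36.02737808227539)
top [0.3289997  0.01362553 0.96181989] [-0.11  0.04  0.99]
0.6 [347.2, 224.8] [ 0.4473 -0.0682  0.103 ]
reg 0.9 [346.2, 232.1] 438 ((346.7635192871094, 232.33106994628906), (27.434444427490234, 19.18086051940918), 35.53767776489258)
scene [-0.00792323 -0.65001575  0.46240186] [-0.5  -0.77  0.39]
0.56 [368.3, 257.5] [ 0.4482 -0.069   0.103 ]
reg 0.94 [366.8, 268.9] 1015 ((370.0, 268.0), (34.0, 32.0), 90.0)
2.5167 [ 0.44225408 -0.07221005  0.22362353] [-3.28474077e-01 -3.94606244e-01  2.00621849e+00  4.22511774e-04
  1.52878265e+00 -1.54856219e+00] 0.017
[[ 0.001 -0.939  0.344]
 [ 0.     0.344  0.939]
 [-1.    -0.001  0.   ]]
```

View pics/wrist1.png

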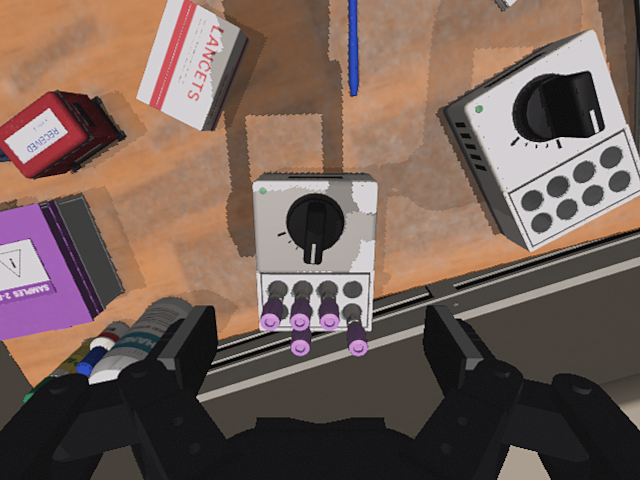

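The wrist picture shows the loaded knob: skirt centre at about (315,221), pointer line near (313,253) pointing at the wells, box front corners near (255,181) and (377,181). I'll crop it for exact points.

Run:
```python
import cv2
i=cv2.imread("pics/wrist1.png")[170:280,245:385]
i=cv2.convertScaleAbs(i,alpha=1.6,beta=20)
cv2.imwrite("pics/w1c.png",cv2.resize(i,None,fx=5,fy=5,interpolation=cv2.INTER_CUBIC))
```

```text
(no output)
```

View pics/w1c.png

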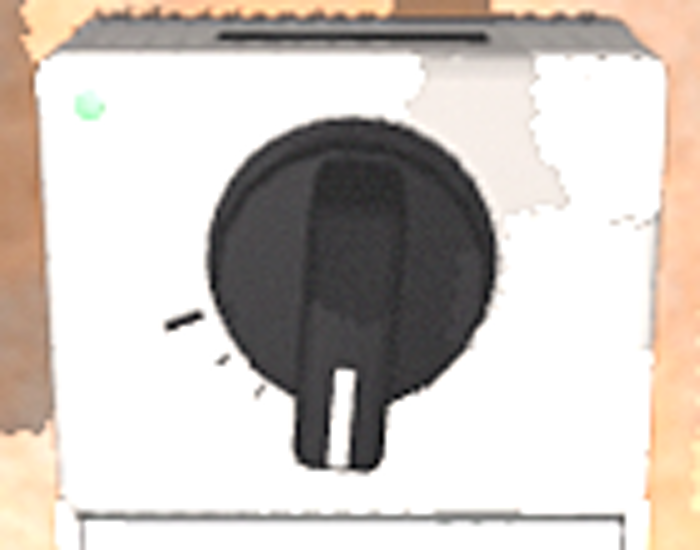

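Run:
```python
from h import *
im=cams.get_image("wrist")
f=lambda x,y,z: onz(im,(245+x/5,170+y/5),z)
c=f(352,271,.079); print("skirt",c, np.linalg.norm(f(207,265,.079)-f(497,265,.079)))
a=f(340,468,.114);print("bar end",a,"from centre",np.linalg.norm((a-c)[:2]),np.degrees(np.arctan2(*(a-c)[[1,0]])))
l0,l1=f(344,372,.114),f(338,466,.114);d=l1-l0;print("line yaw",np.degrees(np.arctan2(d[1],d[0])))
b,e=f(360,205,.114),a;print("bar yaw",np.degrees(np.arctan2(*(e-b)[[1,0]])),np.linalg.norm(e-b),(b+e)/2)
A,B=f(40,57,.063),f(665,57,.063);d=B-A;print("box front",np.degrees(np.arctan2(d[1],d[0]))-90,np.linalg.norm(d))
for u in (finder.tip_of("wrist","loaded_grip")[:1]):print(onz(im,u["at"],.103))
m=f(185,320,.063);d=m-c;print("ON mark yaw",np.degrees(np.arctan2(d[1],d[0])))
o=ctrl.get_obs();print(o["tool_pos"])
```

```text
skirt [ 0.44315691 -0.07630968  0.079     ] 0.04969611788378275
bar end [ 0.4637936  -0.08550414  0.114     ] from centre 0.022592282067083705 -24.014870591175164
line yaw -23.88757798877825
bar yaw -24.516924157259076 0.04224866022323211 [ 0.44457386 -0.07673835  0.114     ]
box front -20.118830910188024 0.10891467250316439
[ 0.44601614 -0.07781764  0.103     ]
ON mark yaw -86.3399334865882
[ 0.44230639 -0.07239272  0.22364156]
```

Emit:
step_arm:
  moves:
    - [[1,-0.25,-0.35],[3.8,0,0],1]
    - [[2.5,-0.25,-0.35],[3.8,0,0],1]
    - [[4.5,-0.25,-0.35],[3.8,0,0],1]
    - [[6.5,-0.25,-0.35],[3.8,0,0],1]
    - [[8.5,-0.25,-0.35],[3.8,0,0],1]
    - [[10,-0.25,-0.35],[3.8,0,0],1]
    - [[11.2,-0.25,-0.35],[3.8,0,0],0.8]
    - [[12,-0.25,-0.35],[3.8,0,0],0.6]
    - [[12.2,-0.25,-0.35],[3.8,0,0],0.5]
    - [[12.2,-0.25,-0.35],[3.8,0,0],0.5]

```text
t: 3.45
tool_pos: [0.4435, -0.0765, 0.1014]
tool_rot: [-0.897, 1.377, 0.896]
contact_force: [-1.0, -0.2, 0.8]
opening: 0.0427
```

Run:
```python
from h import *
im=cams.get_image("wrist");cv2.imwrite("pics/wrist2.png",im["pixels"])
o=ctrl.get_obs();print(o["t"],o["tool_pos"],o["contact_force"],o["opening"]);print(rot(o["tool_rot"]).round(3))
```

```text
3.5 [ 0.44400131 -0.07669719  0.10218693] [ 0.57985013 -0.75830262 -0.28252614] 0.04261812027468862
[[ 0.002 -0.914  0.405]
 [-0.     0.405  0.914]
 [-1.    -0.002  0.001]]
```

View pics/wrist2.png

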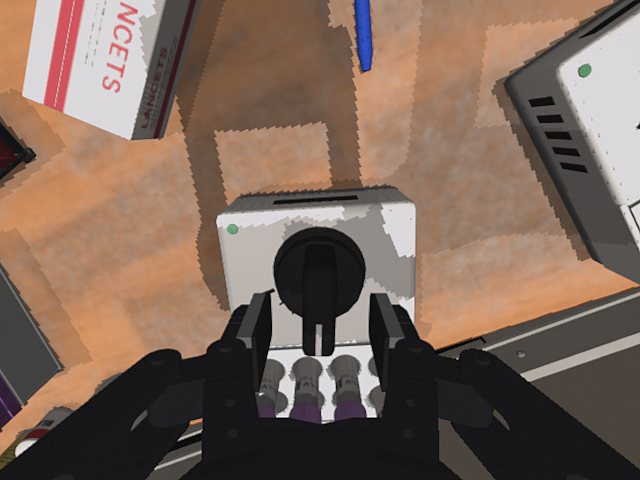

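The bar (column 319) is centred between the pads (about 270 and 372). I'll close the gripper.

Emit:
step_arm:
  moves:
    - [[0.1,0,0],[0,0,0],0.4]
    - [[0.1,0,0],[0,0,0],0.3]
    - [[0.1,0,0],[0,0,0],0.2]
    - [[0.1,0,0],[0,0,0],0.1]
    - [[0.1,0,0],[0,0,0],0.05]
    - [[0.1,0,0],[0,0,0],0]
    - [[0.1,0,0],[0,0,0],0]
    - [[0.1,0,0],[0,0,0],0]
    - [[0.1,0,0],[0,0,0],0]
    - [[0.1,0,0],[0,0,0],0]
  grip_force: 45

```text
t: 4.33
tool_pos: [0.4444, -0.0772, 0.1016]
tool_rot: [-0.898, 1.376, 0.894]
contact_force: [-0.7, -4.4, 4.6]
opening: 0.0132
```

Emit:
step_arm:
  moves:
    - [[0.15,0,0],[0,0,0],0]
    - [[0.3,0,0],[0,0,0],0]
    - [[0.45,0,0],[0,0,0],0]
    - [[0.6,0,0],[0,0,0],0]
    - [[0.7,0,0],[0,0,0],0]
    - [[0.7,0,0],[0,0,0],0]
    - [[0.7,0,0],[0,0,0],0]
    - [[0.7,0,0],[0,0,0],0]
    - [[0.7,0,0],[0,0,0],0]
    - [[0.7,0,0],[0,0,0],0]

```text
t: 5.17
tool_pos: [0.4445, -0.0772, 0.095]
tool_rot: [-0.899, 1.377, 0.894]
contact_force: [-2.0, -2.6, 7.5]
opening: 0.0129
```

Pushed in about 6.6 mm at 7.5 N, which fits the spring figures. Now I'll turn it clockwise.

Emit:
step_arm:
  moves:
    - [[0,0,0],[4,0,0],0]
    - [[0,0,0],[10,0,0],0]
    - [[0,0,0],[16,0,0],0]
    - [[0,0,0],[22,0,0],0]
    - [[0,0,0],[28,0,0],0]
    - [[0,0,0],[34,0,0],0]
    - [[0,0,0],[40,0,0],0]
    - [[0,0,0],[46,0,0],0]
    - [[0,0,0],[52,0,0],0]
    - [[0,0,0],[57,0,0],0]

```text
t: 6.0
tool_pos: [0.4442, -0.0775, 0.0951]
tool_rot: [-0.123, 1.566, 0.119]
contact_force: [-3.8, -4.1, 6.6]
opening: 0.0132
```

Run:
```python
from h import *
im=cams.get_image("wrist");cv2.imwrite("pics/wrist3.png",im["pixels"])
o=ctrl.get_obs();r=rot(o["tool_rot"]);print(o["t"],o["tool_pos"],o["contact_force"],o["wrist_torque"],o["opening"],"bar yaw",np.degrees(np.arctan2(r[1,2],r[0,2]))-90)
```

```text
6.05 [ 0.44413577 -0.07752219  0.09512822] [-3.34802267 -4.48799616  7.20718463] [-0.70880762  0.60719721  0.00161696] 0.012745560112290083 bar yaw -81.33390224842209
```

View pics/wrist3.png

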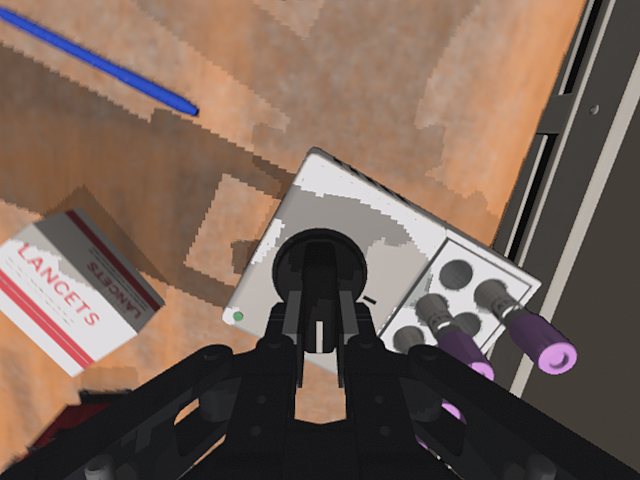

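The knob turned with the gripper: bar along column 320, skirt centre about (321,273), and the OFF mark is now visible at (370,301). I'll measure the angle still to go.

Run:
```python
from h import *
im=cams.get_image("wrist")
yaw=lambda d:np.degrees(np.arctan2(d[1],d[0]))
c=np.array([.4442,-.0773,.063])
m=onz(im,(370,301),.063);print("OFF mark",yaw(m-c),np.linalg.norm((m-c)[:2]))
a,b=onz(im,(365,298),.063),onz(im,(376,304),.063);print("mark dir",yaw(b-a))
# long side edges on the top face, fitted
g=cv2.cvtColor(im["pixels"],cv2.COLOR_BGR2GRAY)
for s in cv2.createLineSegmentDetector().detect(g)[0][:,0]:
    if np.hypot(s[2]-s[0],s[3]-s[1])<45 or not(200<s[0]<560 and 130<s[1]<330):continue
    p,q=onz(im,s[:2],.063),onz(im,s[2:],.063)
    print(s.round(0),round(yaw(q-p),1),round(np.linalg.norm(q-p),3))
```

```text
OFF mark -21.757683714497006 0.033726438816844284
mark dir -21.928483719543724
[507. 257. 547. 135.] 89.9 0.065
[448. 238. 381. 336.] -110.2 0.069
[447. 235. 533. 283.] -20.1 0.058
[528. 283. 449. 239.] 159.8 0.054
[550. 322. 639.  95.] 90.0 0.124
[543. 136. 504. 255.] -90.0 0.063
[521. 267. 614.   0.] 90.0 0.129
[348. 165. 397. 193.] -20.2 0.029
[252. 262. 223. 315.] -110.8 0.038
[309. 152. 274. 216.] -111.0 0.038
[446. 227. 313. 152.] 159.7 0.081
[490. 244. 583.  -0.] 86.6 0.116
[425. 208. 487. 243.] -20.3 0.04
```

Box yaw is -20.2°, so ON is at -90.2° (from the OFF mark, about -91°). The bar is at -81.3°, so about 9° remain.

Emit:
step_arm:
  moves:
    - [[0,0,0],[3,0,0],0]
    - [[0,0,0],[6,0,0],0]
    - [[0,0,0],[9,0,0],0]
    - [[0,0,0],[9.2,0,0],0]
    - [[0,0,0],[9.2,0,0],0]
    - [[-0.2,0,0],[9.2,0,0],0]
    - [[-0.4,0,0],[9.2,0,0],0]
    - [[-0.6,0,0],[9.2,0,0],0]
    - [[-0.6,0,0],[9.2,0,0],0]
    - [[-0.6,0,0],[9.2,0,0],0]

```text
t: 6.93
tool_pos: [0.444, -0.0776, 0.1009]
tool_rot: [0.001, 1.57, -0.005]
contact_force: [-1.8, -3.3, 3.8]
opening: 0.0129
```

Bar yaw is about -90.3°, and the knob has risen nearly all the way. I'll open and go straight up.

Emit:
step_arm:
  moves:
    - [[0,0,0],[0,0,0],0.2]
    - [[0,0,0],[0,0,0],0.3]
    - [[0,0,0],[0,0,0],0.4]
    - [[0,0,0],[0,0,0],0.5]
    - [[0,0,0],[0,0,0],0.5]
    - [[-1,0,0],[0,0,0],0.5]
    - [[-3,0,0],[0,0,0],0.5]
    - [[-6,0,0],[0,0,0],0.5]
    - [[-9,0,0],[0,0,0],0.5]
    - [[-12,0,0],[0,0,0],0.5]

```text
t: 7.77
tool_pos: [0.4436, -0.0771, 0.2228]
tool_rot: [0.001, 1.569, -0.004]
contact_force: [1.1, 0.2, 0.1]
opening: 0.0426
```

Run:
```python
from h import *
im=cams.get_image("wrist");cv2.imwrite("pics/wrist4.png",cv2.resize(im["pixels"][130:380,160:500],None,fx=2,fy=2,interpolation=cv2.INTER_CUBIC))
o=ctrl.get_obs();print(o["t"],o["tool_pos"],o["contact_force"],o["opening"])
```

```text
7.8167 [ 0.44686744 -0.07814322  0.23050244] [1.54556505 0.09441737 4.32420713] 0.043056949142467583
```

View pics/wrist4.png

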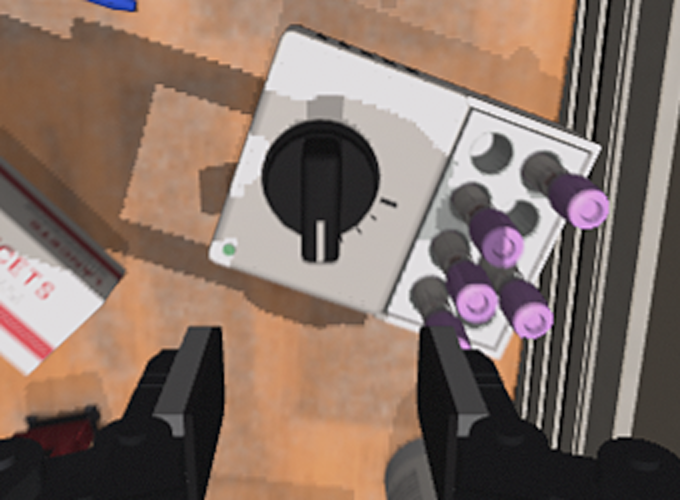

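The knob is released with the pointer at crop (320,240), covering the ON mark, and all the tubes are still standing. I'll check the final angle, and hand in if it's good.

Run:
```python
from h import *
im=cams.get_image("wrist")
yaw=lambda d:np.degrees(np.arctan2(d[1],d[0]))
f=lambda x,y,z:onz(im,(160+x/2,130+y/2),z)
e=f(320,260,.114);l=f(320,222,.114)
print("line",yaw(e-l),"end-axis",yaw(e-np.array([.4440,-.0774,.114])),e)
g=cv2.cvtColor(im["pixels"],cv2.COLOR_BGR2GRAY)
for s in cv2.createLineSegmentDetector().detect(g)[0][:,0]:
    if np.hypot(s[2]-s[0],s[3]-s[1])<30 or not(250<s[0]<480 and 130<s[1]<330):continue
    p,q=onz(im,s[:2],.063),onz(im,s[2:],.063); print(s.round(0),round(yaw(q-p),1))
for z in (.114,.110,.106): print(z,np.linalg.norm(f(321,150,z)-f(320,262,z)))
print(ctrl.get_obs()["contact_force"])
```

```text
line -90.21260169317686 end-axis -79.00338512577791 [ 0.44887486 -0.10248688  0.114     ]
[448. 196. 457. 108.] 90.0
[451. 198. 297. 141.] 159.9
[439. 192. 447. 109.] 90.1
[271. 293. 272. 341.] -91.8
[436. 278. 432. 313.] -90.0
[440. 239. 436. 277.] -90.1
[426. 288. 422. 327.] -90.6
[418. 293. 415. 331.] -89.8
[362. 246. 348. 279.] -110.2
[279. 194. 264. 246.] -108.0
[260. 254. 341. 280.] -20.0
[463. 155. 440. 354.] -90.0
[343. 279. 386. 180.] 69.3
[387. 178. 448. 201.] -20.2
[303. 139. 427. 186.] -20.3
[442. 202. 390. 182.] 159.6
[430. 187. 439. 123.] 86.8
[415. 262. 429. 233.] 69.8
[261. 266. 227. 256.] 160.7
[375. 295. 388. 335.] -70.9
[438. 316. 433. 352.] -90.4
[446. 241. 438. 314.] -89.9
[325. 197. 325. 237.] -90.0
[304. 237. 305. 203.] 88.4
0.114 0.04575641290743399
0.11 0.04644149813903861
0.106 0.04712658337064321
[ 0.97341694 -0.79150373  0.71768646]
```

```bash
python3 -c "
from h import *
print(ctrl.get_obs()['tool_pos'],ctrl.finish_job())"
```

```text
the job is handed in; nothing more can be done
[ 0.44693917 -0.07820055  0.2283572 ] None
```

The loaded warmer (the right-hand one) is switched on and the job is handed in. I gripped its knob, pushed it in about 6.6 mm (7.5 N, which fits the spring), turned it clockwise to the ON mark, let it rise and retreated straight up. I never touched the empty warmer.

Last checks:
- **Angle:** the pointer line is at -90.2° with the box at -20.1°, so the knob is turned 70°, which is ON.
- **Spring-back:** the wrist force fell to 3.8 N as the knob rose before I opened the gripper. I saw this only through force and height; the pictures can't confirm the last millimetre.
- **Scene:** all tubes are still standing, and the arm is clear of everything with only about 1 N of force noise.

One check disagreed. The pointer's end came out about 5 mm off the knob axis in world x, which gives -79° if measured that way. I put this down to the arm still settling (its measured position was about 3 mm off after the lift), since the line's direction doesn't depend on that shift. The OFF mark itself measured -21.8° against the box's -20.2°, so the ON position is good to about 2°.

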